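# Slide the pattern plate out over the tray's edge and set it on the marking stand

### The arm

A 6-joint arm with a two-finger parallel gripper is mounted at the origin on a cart in front of the work surface, level with it; the furniture and walls round the work are solid. World frame = base frame: x ahead of the robot, y to its left, z up, the work surface at z = 0. Lengths are in m, angles in rad, forces in N, time in s.
With the tool pointing down it reaches from about 0.375 to 0.925 m from the base axis. Payload 5.7 kg.
Tool frame: the origin (TCP) lies where the fingers leave the gripper's body, on its centre line; the fingertips stand 80 mm ahead of it and the grasp point (between the pads) lies 61 mm ahead of it; z points along the fingers, y is the line along which they close (so a half turn about z gives the same grasp; the last joint's range is limited). The gripper opens to 88 mm and grips with 3 to 60 N. Pads are 20 mm wide; open, the fingers measure 115 mm over their backs; the gripper's body (75 mm by 178 mm) begins 61 mm behind the grasp point.
Start: joints at [1.014, 0.359, 1.51, -0, 1.272, -0.115], TCP at [0.257, 0.542, 0.303] pointing down, gripper open.
Joint ranges: [-2.97, 2.97], [-1.01, 2.36], [0.21, 2.38], [-0.96, 4.11], [0.2, 2.71], [-2.98, 2.98]. Speed limits (rad/s): [2.39, 2.39, 3.14, 3.14, 3.14, 3.14].

### API

Orientations are given as a unit quaternion [x, y, z, w].
In Python, from workcell import get_obs, optics, env gives the robot as it stands.
- The arm moves only by the tool play_rows, never from a script. Its argument "plan" is a list of rows, each a list of 3 entries, a list of its own where there are three numbers: the closure, from 0 (fully open) to 1 (shut), then the shift along the tool's x, y, z as a fraction of full scale, then the turn about the tool's z as a fraction of full scale. A call has 1 to 8 rows; each row shifts and turns the commanded pose from where the row before left it, along the tool's axes as they then stand; what a row does not reach is not made up. Full scale, the value 1, is 0.04 m for a shift and 4 degrees for a turn. A row lasts 1/8 s, in which the tool goes at most 62.5 mm and 10.7 degrees, less where a joint would pass 70% of its speed; a pose out of reach is approached as far as the arm can. A call with a number of a shift or a turn outside -1 to 1 is refused whole. A call with a gripper value outside its range is refused whole. The fingers move at their own pace and stop on an object; "grip_force" is the grip in N (left out, the last holds). Time passes only in rows, so rows that do not move let the fingers close. It gives the time, the measured TCP pose, the force, the opening and the grip force at its end, in the units of the state.
- get_obs(): the state, without advancing time (a new reading comes with each control period).
- optics.capture(name): name is "side" or "top"; returns (picture, depth): 384x512x3 uint8, red, green, blue; 384x512 float32, m along the optical axis (not along the pixel's ray), 0 where there is no reading.
- optics.get_calibration(name): a dict with "fx", "fy", "cx", "cy" (pixels), "dist" ([k1, k2, p1, p2, k3] as OpenCV has them; the pictures are not rectified), "rvec" (rotation vector, rad) and "tvec" (3), from world to camera coordinates, as OpenCV has them. Camera axes: x right, y down, z forward; pixel columns grow to the right and rows downward; lengths in m; the calibration is good to about 2 mm. A picture is of the moment at which its call begins. get_calibration takes no time and is no camera call.
- env.close_job(): hands the job in; it is judged then, once.
The state is a dict: "t": time; "qpos": joint angles; "joint_velocities": joint speeds; "joint_torque": joint torques, N m; "position": TCP position; "tcp_rot": TCP orientation; "contact_force": force on the tool from outside, world axes, zero at the start; "wrist_torque": the same for the moment, N m; "gripper_width": opening from 0.0 (shut) to 1.0 (fully open); "gripper_force": force on a finger pad.
Only numpy, scipy, OpenCV 4.12 (cv2) and the standard library are available. Lean on these libraries where they do the work, as an engineer would, in place of code of your own. Each camera call takes 0.05 s, during which the arm holds its last target. There are 200 camera calls.

### The job

Slide the long square-cornered pattern plate along its lane until its end sticks well out over the tray's open end but still lies flat, then grip that end and lay the plate flat on the light wooden marking stand, up against both the end stop and the side fence, its free end sticking out over the block's open end. Do not let it fall onto the bench, and leave the short round-ended plate and the other things where they are.

Things in the scene. Friction and masses are not known exactly. Their poses are not given: they have to be found in the camera images.
- long_plate: Loose aluminium plate, 160 mm long (its y), 60 wide (its x), 6 thick, square corners, rows of dots, about 0.16 kg. Origin: centre of its underside, z up. Starts flat in one of the tray's two lanes (either one), along it, its end 10 to 30 mm back from the open end, 40 mm or more free behind it. The ribs keep fingers from its sides there.
- short_plate: Loose bare aluminium plate with half-round ends, 110 mm long (its y), 60 mm wide, 6 mm thick, in the other lane. Origin: centre of its underside. Must stay there.
- tray: Fixed dark wooden tray, 160 (its x) x 243 mm (its y). Two lanes along y, 68 mm wide, centre lines x = -38 and +38 mm, floors 55 mm above the bench, open at the -y end (y = -121.5 mm). Ribs 8 mm high beside and between the lanes and across the +y end (inner face y = +113.5 mm). Floor board 12 mm thick; feet end 31 mm short of the mouth. Origin: centre of its underside, z up.
- tray_mouth (a point): Middle of the upper edge of the tray's open end, on the level of the lane floors (55 mm above the bench); axes as the tray's.
- stand: Fixed wooden block 120 (its x) x 90 mm (its y), flat top 45 mm above the bench, on a foot plate 132 x 102 mm. Steel end stop across the +x end: face x = +45 mm, 14 mm high. Steel side fence on the -y side: face y = -33 mm, from x = -15 to +45 mm, 12 mm high. Open at -x (x = -60 mm) and +y. The -x end is nearer the robot. Origin: centre of its underside, z up.
- wax: Bystander: round cake of beeswax, 39 mm across, 13 mm high, origin centre of its underside.
- tin: Bystander: red round tin, 56 mm across, 35 mm high, origin centre of its underside.
- bottle: Bystander: small brown bottle with black cap, 34 mm across, 78 mm high, origin centre of its underside.
- spool: Bystander: reel of dark blue thread, 32 mm across, 42 mm high, origin centre of its underside.
- stand_home (a point): Where the centre of the long plate's underside lies when the plate rests on the stand, its length along the stand's x, against both stops (stand x = -35, y = -3, z = 45 mm); the plate's near end then sticks out 55 mm beyond the block's -x end. Axes as the stand's.

How it is judged:
On the way:
1. the long plate overhangs the tray's open end by at least 25 mm and still lies flat in its lane (y of long_plate in the frame of tray between -0.1215 and -0.0665 m and z of long_plate in the frame of tray between 0.052 and 0.058 m and angle between long_plate's own z axis and vertical below 0.06 rad), for 0.2 s.
At the end, for the whole second after the job is handed in: The long plate rests flat (within 0.05 rad and 3 mm of height) and still on the stand's top, length along the stand's x within 0.1 rad, its middle within 7 mm of its place against the end stop and within 7 mm of its place against the side fence (x of long_plate in the frame of stand between -0.042 and -0.031 m and y of long_plate in the frame of stand between -0.007 and 0.004 m and z of long_plate in the frame of stand between 0.042 and 0.048 m and angle between long_plate's own z axis and vertical below 0.05 rad and angle between the y axis of long_plate and the x axis of stand, either way round below 0.1 rad and linear speed of long_plate below 0.02 m/s); the robot touches nothing.
It fails at once if the long plate falls to the bench (height (world z) of long_plate below 0.025 m).
It fails at once if the short plate is moved more than 20 mm (distance of short_plate from where it was at the start of the episode above 0.02 m).
It fails at once if a bystander is moved more than 30 mm (distance of any of wax, tin, bottle, spool from where it was at the start of the episode above 0.03 m).
It also fails if it takes over 58 s, if anything falls off the work surface, if the arm or the gripper's body presses on something with over 40 N, if the wrist force passes 120 N, or if a joint passes its speed limit or range.

## Working session

There is one attempt and no reset: what is moved stays moved. The work goes in short steps, Python scripts to look and compute and a tool call to move; the robot and the scene stay as the last step left them, time stands still between calls to the robot, and variables do not carry over. Pictures are saved under pics/ and viewed, at most 10 in all, crops included, and the job is handed in when it is done.

Besides the shell and the picture viewer there is one more tool, called as a command line: name --argument value ..., lists and objects as JSON in quotes. play_rows: Moves the arm, as the interface text tells. Shift numbers are shares of 0.04 m and turn numbers shares of 4 degrees, none past 1 either way. Its arguments: {"type":"object","properties":{"plan":{"type":"array"},"grip_force":{"type":"number"}},"required":["plan"]}

```bash
mkdir -p pics; cat > h.py <<'E'
import numpy as np,cv2
from workcell import get_obs,optics,env
def cap(n):
    p,d=optics.capture(n); return p,d
def pts(n,uv,d=None,z=None):
    c=optics.get_calibration(n);K=np.array([[c['fx'],0,c['cx']],[0,c['fy'],c['cy']],[0,0,1.]])
    R=cv2.Rodrigues(np.array(c['rvec'],float))[0];t=np.array(c['tvec'],float).ravel()
    uv=np.array(uv,float).reshape(-1,2)
    n_=cv2.undistortPoints(uv[:,None],K,np.array(c['dist'],float))[:,0]
    r=np.c_[n_,np.ones(len(n_))]
    o=-R.T@t; w=r@R
    s=(z-o[2])/w[:,2] if z is not None else np.array(d)
    return o+w*s[:,None]
E
python3 - <<'E'
from h import *
for n in('top','side'):
    p,d=cap(n); cv2.imwrite(f'pics/{n}0.png',p[...,::-1]); np.savez(f'{n}0.npz',p=p,d=d)
    print(n,pts(n,[[256,192]],d=[0]),pts(n,[[256,192]],d=[1]))
o=get_obs();print(o)
E
```

```text
top [[ 0.41765688 -0.15656158  1.33700183]] [[ 0.51651121 -0.14874468  0.3419304 ]]
side [[ 0.46838544 -1.10884326  0.54635095]] [[ 0.55048139 -0.22493377  0.08568732]]
{'t': 0.1, 'qpos': array([ 1.01390760e+00,  3.59438992e-01,  1.51129811e+00,  3.46666468e-06,
        1.27250565e+00, -1.15097261e-01]), 'joint_velocities': array([-0.00048395, -0.00302704, -0.0030444 , -0.00055874, -0.00113318,
        0.0001312 ]), 'joint_torque': array([ 7.75820881e-04, -5.16348124e+01, -2.71410906e+01,  6.78747450e-02,
        2.75289622e-02, -8.73794852e-05]), 'position': array([0.25628468, 0.54197959, 0.30189989]), 'tcp_rot': array([ 2.19104102e-01,  9.75701138e-01, -7.78368710e-04, -2.73587938e-04]), 'contact_force': array([-0.58212242,  0.3487676 , -0.7752399 ]), 'wrist_torque': array([ 0.00424177, -0.00936335, -0.00697411]), 'gripper_force': 0.0, 'gripper_width': 1.000095653068989}
```

View pics/top0.png

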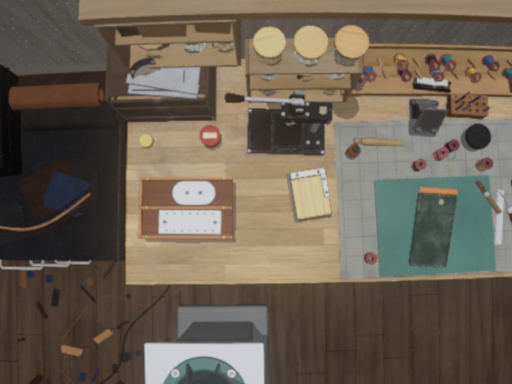

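View pics/side0.png

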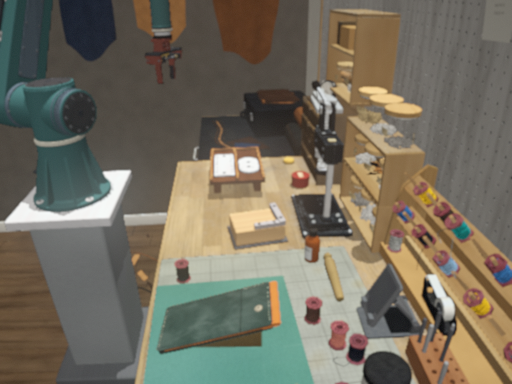

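The top view shows the tray at about (187,209) with its open end to the right (-y). The long dotted plate is in the lower lane, nearer the robot, at about (190,222). The stand is at about (311,194), end stop at the top (+x) and fence on the right. I'll enlarge both to measure them.

```bash
python3 - <<'E'
from h import *
f=np.load('top0.npz');p=f['p']
a=cv2.resize(p[170:250,130:250],None,fx=6,fy=6,interpolation=cv2.INTER_CUBIC)
b=cv2.resize(p[160:230,280:340],None,fx=6,fy=6,interpolation=cv2.INTER_CUBIC)
im=np.zeros((480,720+0,3),np.uint8);im[:480]=a
cv2.imwrite('pics/a.png',im[...,::-1]);cv2.imwrite('pics/b.png',b[...,::-1])
d=f['d']
P=pts('top',np.dstack(np.meshgrid(np.arange(512),np.arange(384))).reshape(-1,2),d=d.ravel()).reshape(384,512,3)
np.save('P.npy',P)
for u,v in[(190,222),(165,193),(228,222),(310,195),(147,209),(260,220)]: print(u,v,P[v,u].round(4))
hsv=cv2.cvtColor(p,cv2.COLOR_RGB2HSV)
x0=np.zeros(p.shape[:2],bool)
def rect(m,box,z,nm):
    k=np.zeros(m.shape,np.uint8);u0,v0,u1,v1=box;k[v0:v1,u0:u1]=m[v0:v1,u0:u1]
    k=max(cv2.findContours(k,cv2.RETR_EXTERNAL,cv2.CHAIN_APPROX_NONE)[0],key=cv2.contourArea)
    # +-0.5 px boundary: contour runs through pixel centres
    W=pts('top',k[:,0],z=z)[:,:2]
    r=cv2.minAreaRect((W*1000).astype(np.float32)); print(nm,r,cv2.boxPoints(r).round(1).tolist())
light=((hsv[...,1]<60)&(hsv[...,2]>120)).astype(np.uint8)
rect(light,(140,207,236,242),.061,'long'); rect(light,(140,175,236,208),.061,'short')
dark=((hsv[...,2]<135)&(hsv[...,1]>60)|(light>0)).astype(np.uint8)
rect(dark,(135,172,242,246),.063,'tray')
top=((P[...,2]>.035)&(P[...,2]<.052)).astype(np.uint8)
rect(top,(280,160,340,230),.045,'stand')
E
```

```text
190 222 [0.4697 0.024  0.0597]
165 193 [0.5459 0.0898 0.0556]
228 222 [ 0.4688 -0.0733  0.0524]
310 195 [ 0.536  -0.2867  0.0453]
147 209 [0.5046 0.1361 0.0595]
260 220 [ 0.4749 -0.1557  0.0022]
long ((470.9730529785156, 25.592674255371094), (163.20516967773438, 64.19548034667969), 89.38327026367188) [[438.0, -55.70000076293945], [502.20001220703125, -56.400001525878906], [503.8999938964844, 106.80000305175781], [439.79998779296875, 107.5]]
short ((545.646484375, 14.770912170410156), (111.79092407226562, 64.82743072509766), 89.21761322021484) [[512.5, -40.70000076293945], [577.2999877929688, -41.599998474121094], [578.7999877929688, 70.19999694824219], [514.0, 71.0999984741211]]
tray ((499.4451599121094, 29.30113983154297), (243.55361938476562, 157.1219024658203), 89.07281494140625) [[418.8999938964844, -91.19999694824219], [576.0, -93.69999694824219], [580.0, 149.8000030517578], [422.8999938964844, 152.3000030517578]]
stand ((533.9505615234375, -287.6279296875), (109.1980209350586, 90.99365997314453), 8.50328540802002) [[473.20001220703125, -250.6999969482422], [486.70001220703125, -340.70001220703125], [594.7000122070312, -324.6000061035156], [581.2000122070312, -234.60000610351562]]
```

View pics/a.png

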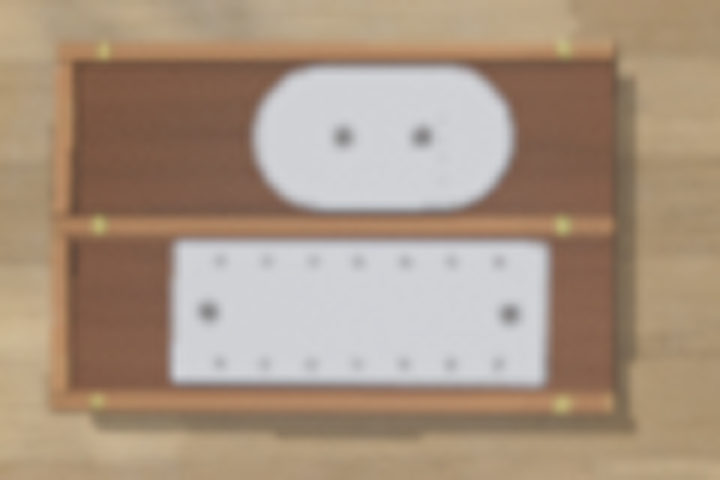

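View pics/b.png

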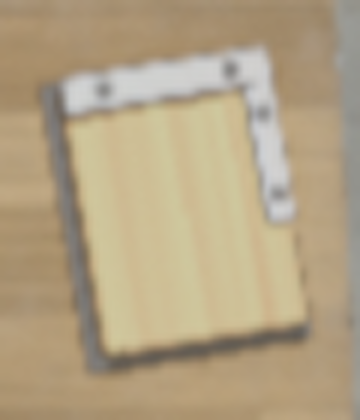

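```bash
python3 - <<'E'
from h import *
f=np.load('top0.npz');P=np.load('P.npy')
def q(n,c,o,z): print(n,(pts('top',np.array(c)/6-.42+np.array(o),z=z)*1000).round(1)[:,:2].tolist())
q('mouth lane',[(613,60),(613,310),(613,385)],(130,170),.055)
q('rib ends',[(55,45),(53,405),(612,45),(612,405)],(130,170),.063)
q('long',[(174,240),(549,242),(546,386),(171,384)],(130,170),.061)
q('standstopface',[(70,117),(245,94)],(280,160),.045)
q('standfence face',[(250,110),(270,220)],(280,160),.045)
q('near edge',[(108,350),(300,330)],(280,160),.045)
m=((P[...,2]>.03)&(P[...,2]<.07)).astype(np.uint8);k=np.zeros_like(m);k[160:230,280:340]=m[160:230,280:340]
k=max(cv2.findContours(k,0,1)[0],key=cv2.contourArea)
for z in(.045,.057):
  r=cv2.minAreaRect((pts('top',k[:,0],z=z)[:,:2]*1000).astype(np.float32));print(r)
# other tall things near the path
for n,(u0,v0,u1,v1) in dict(path=(236,150,345,260)).items():
  s=P[v0:v1,u0:u1]; mm=(s[...,2]>.08)&(s[...,2]<.6); print(mm.sum(), s[mm].min(0) if mm.any() else '',s[mm].max(0) if mm.any() else'')
E
```

```text
mouth lane [[578.3, -84.2], [470.5, -83.1], [438.4, -82.8]]
rib ends [[587.8, 157.8], [432.2, 157.5], [583.8, -84.2], [429.8, -82.8]]
long [[502.6, 105.4], [499.6, -56.4], [438.2, -54.6], [440.8, 106.6]]
standstopface [[578.5, -238.8], [587.5, -315.3]]
standfence face [[580.4, -317.3], [532.2, -324.7]]
near edge [[477.0, -253.1], [484.3, -336.5]]
((540.116943359375, -287.59716796875), (122.46826171875, 92.92984771728516), 8.3386869430542)
((538.9796752929688, -286.3800964355469), (121.33081817626953, 92.06675720214844), 8.338700294494629)
0
```

Positions in mm:
- **Tray mouth:** y ≈ -83.5.
- **Long plate:** centre (470.5, 25), y from -56 to 106, so 28 mm back from the mouth.
- **Stand:** centre about (539.5, -288), yaw about 8.4°.

The sizes match those given, so I'll turn the tool and go above the gap behind the plate.

play_rows --plan '[[0.5,[0,0,0],1],[1,[0,0,0],1],[1,[0,0,0],1],[1,[0,0,0],1],[1,[0,0,0],1],[1,[0,0,0],1],[1,[0,0,0],1],[1,[0,0,0],1]]'

```text
t: 1.1
position: [0.2564, 0.5421, 0.3021]
tcp_rot: [0.481, 0.877, -0.001, -0.0]
contact_force: [-0.2, -0.2, 0.3]
gripper_width: 0.129
gripper_force: 0.0
```

play_rows --plan '[[1,[0,0,0],1],[1,[0,0,0],1],[1,[0,0,0],1],[1,[0,0,0],1],[1,[0,0,0],1],[1,[0,0,0],1],[1,[0,0,0],1],[1,[0,0,0],1]]'

```text
t: 2.1
position: [0.2564, 0.5421, 0.3022]
tcp_rot: [0.704, 0.711, -0.001, 0.0]
contact_force: [0.2, -0.1, -0.1]
gripper_width: 0.002
gripper_force: 0.0
```

play_rows --plan '[[1,[-1,0.5,0],0.35],[1,[-1,0.5,0],0],[1,[-1,0.5,0],0],[1,[-1,0.5,0],0],[1,[-1,0.5,0],0],[1,[-1,0.5,0],0],[1,[-1,0.5,0],0],[1,[-1,0.5,0],0]]'

```text
t: 3.1
position: [0.4138, 0.2195, 0.3025]
tcp_rot: [0.711, 0.703, -0.0, -0.0]
contact_force: [-0.2, 0.5, -1.3]
gripper_width: 0.003
gripper_force: 0.0
```

play_rows --plan '[[1,[-0.75,0.47,0],0],[1,[-0.75,0.47,0],0],[1,[-0.76,0.48,0],0],[1,[0,0,1],0],[1,[0,0,1],0],[1,[0,0,0.8],0],[1,[0,0,0],0]]'

```text
t: 3.98
position: [0.4672, 0.1295, 0.1886]
tcp_rot: [0.712, 0.703, -0.002, -0.002]
contact_force: [-0.7, -0.3, -0.2]
gripper_width: 0.006
gripper_force: 0.0
```

```bash
python3 - <<'E'
from h import *
p,d=cap('side');q,_=cap('top')
a=cv2.resize(p[130:210,190:290],None,fx=5,fy=5,interpolation=cv2.INTER_CUBIC)
b=cv2.resize(q[170:250,130:250],None,fx=5,fy=5,interpolation=cv2.INTER_CUBIC)[:,:290]
cv2.imwrite('pics/c.png',np.hstack([a,b])[...,::-1]);print(get_obs()['position'])
E
```

```text
[0.46935722 0.12984462 0.19107256]
```

View pics/c.png

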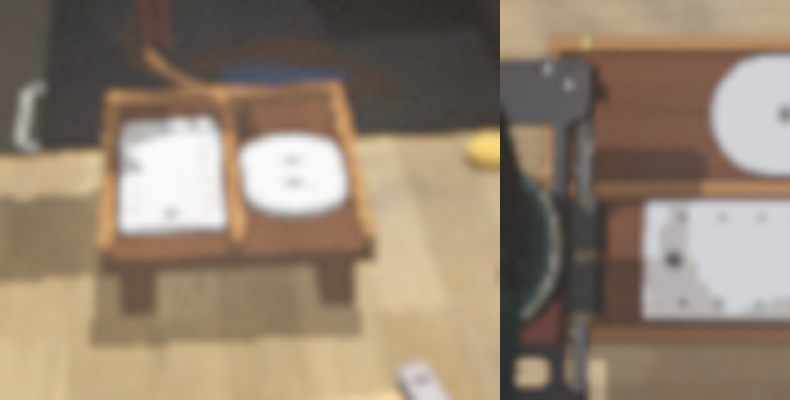

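The gripper hangs over the gap behind the plate, and the plate's far end shows clear of it at crop (640,260) in the top view. Going down now.

play_rows --plan '[[1,[0,0,0.7],0],[1,[0,0,0.4],0],[1,[0,0,0.2],0],[1,[0,0,0],0],[1,[0,0,0],0]]'

```text
t: 4.7
position: [0.4699, 0.1299, 0.1396]
tcp_rot: [0.711, 0.703, 0.001, 0.001]
contact_force: [-0.6, -0.8, -0.5]
gripper_width: 0.005
gripper_force: 0.0
```

play_rows --plan '[[1,[0,0,0.05],0],[1,[-0.25,0,0],0],[1,[-0.25,0,0],0],[1,[-0.25,0,0],0],[1,[-0.25,0,0],0],[1,[-0.25,0,0],0],[1,[-0.25,0,0],0],[1,[-0.25,0,0],0]]'

```text
t: 5.7
position: [0.4683, 0.0591, 0.1366]
tcp_rot: [0.712, 0.703, -0.0, -0.0]
contact_force: [0.6, 2.6, 2.1]
gripper_width: 0.01
gripper_force: 0.8
```

play_rows --plan '[[1,[-0.25,0,0],0],[1,[-0.25,0,0],0],[1,[-0.25,0,0],0],[1,[-0.12,0,0],0],[1,[0,0,0],0],[1,[0,0,0],0]]'

```text
t: 6.45
position: [0.4678, 0.025, 0.1366]
tcp_rot: [0.711, 0.703, -0.0, -0.0]
contact_force: [-1.4, -0.5, 0.8]
gripper_width: 0.006
gripper_force: 0.0
```

Now I'll back off a little, rise, and look.

play_rows --plan '[[1,[0.15,0,0],0],[1,[0,0,-1],0],[1,[0,0,-1],0],[0.5,[0,0,-0.6],0],[0,[1,0,0],0],[0,[1,0,0],0],[0,[1,0,0],0],[0,[0,0,0],0]]'

```text
t: 7.45
position: [0.4691, 0.1535, 0.2406]
tcp_rot: [0.71, 0.704, 0.0, -0.0]
contact_force: [-0.3, -0.5, 0.4]
gripper_width: 0.535
gripper_force: 0.0
```

```bash
cat >> h.py <<'E'
def plate(z=.061,box=(190,195,280,250)):
    p,d=cap('top');hsv=cv2.cvtColor(p,cv2.COLOR_RGB2HSV)
    m=((hsv[...,1]<50)&(hsv[...,2]>150)).astype(np.uint8);k=np.zeros_like(m);u0,v0,u1,v1=box;k[v0:v1,u0:u1]=m[v0:v1,u0:u1]
    k=max(cv2.findContours(k,0,1)[0],key=cv2.contourArea)
    r=cv2.minAreaRect((pts('top',k[:,0],z=z)[:,:2]*1000).astype(np.float32))
    print(r,cv2.boxPoints(r).round(1).tolist(),get_obs()['position']);return p
E
python3 - <<'E'
from h import *
p=plate()
b=cv2.resize(p[165:255,130:270],None,fx=5,fy=5,interpolation=cv2.INTER_CUBIC)
cv2.imwrite('pics/d.png',b[...,::-1])
E
```

```text
((468.5234375, -68.41293334960938), (159.2419891357422, 61.403167724609375), 89.208984375) [[436.70001220703125, -147.60000610351562], [498.1000061035156, -148.5], [500.29998779296875, 10.800000190734863], [438.8999938964844, 11.600000381469727]] [0.46905377 0.15220643 0.24053782]
```

View pics/d.png

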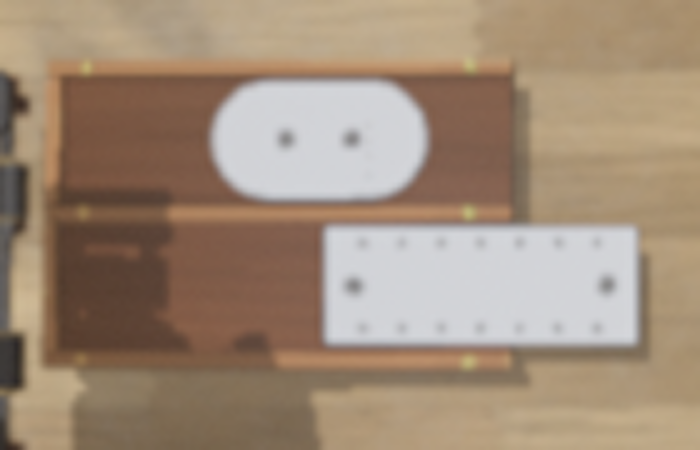

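The plate lies flat with its middle at (468.5, -68) mm and about 64 mm of overhang; its end is at crop (638,285). The short plate hasn't moved. Next I'll go above the end and grip 30 mm in from it.

play_rows --plan '[[0,[-1,0,0],0],[0,[-1,0,0],0],[0,[-1,0,0],0],[0,[-1,0,0],0],[0,[-1,0,0],0],[0,[-1,0,0],0],[0,[-0.75,0.04,0],0],[0,[0,0,0],0]]'

```text
t: 8.5
position: [0.4674, -0.1214, 0.2407]
tcp_rot: [0.713, 0.701, -0.0, 0.0]
contact_force: [-0.4, 0.5, 0.3]
gripper_width: 0.997
gripper_force: 0.0
```

play_rows --plan '[[0,[0,0,0],0],[0,[0,0,0],0]]'

```text
t: 8.75
position: [0.4673, -0.1181, 0.2405]
tcp_rot: [0.711, 0.703, -0.0, -0.0]
contact_force: [-0.4, 0.4, 0.2]
gripper_width: 1.003
gripper_force: 0.0
```

play_rows --plan '[[0,[0,0,1],0],[0,[0,0,1],0],[0,[0,0,0.7],0],[0,[0,0,0.35],0],[0,[0,0,0],0],[0,[0,0,0],0]]'

```text
t: 9.5
position: [0.4684, -0.1191, 0.1196]
tcp_rot: [0.711, 0.703, 0.0, 0.001]
contact_force: [0.0, -0.5, 0.8]
gripper_width: 1.002
gripper_force: 0.0
```

play_rows --plan '[[0.2,[0,0,0],0],[0.35,[0,0,0],0],[0.5,[0,0,0],0],[0.5,[0,0,0],0],[0.5,[0,0,0],0],[0.5,[0,0,0],0]]' --grip_force 50

```text
t: 10.25
position: [0.468, -0.1192, 0.1188]
tcp_rot: [0.711, 0.703, 0.0, 0.0]
contact_force: [0.1, -0.9, 2.7]
gripper_width: 0.675
gripper_force: 49.9
```

Gripped: the opening is 59.4 mm, which fits the 60 mm width. Lifting.

play_rows --plan '[[0.5,[0,0,-0.1],0],[0.5,[0,0,-0.2],0],[0.5,[0,0,-0.4],0],[0.5,[0,0,-0.5],0],[0.5,[0,0,-0.5],0],[0.5,[0,0,-0.4],0],[0.5,[0,0,-0.3],0],[0.5,[0,0,0],0]]' --grip_force 60

```text
t: 11.25
position: [0.468, -0.1191, 0.2155]
tcp_rot: [0.711, 0.703, 0.0, 0.001]
contact_force: [0.7, -0.5, -1.3]
gripper_width: 0.678
gripper_force: 59.9
```

```bash
python3 - <<'E'
from h import *
p,d=cap('side')
o=get_obs();print(o['position'],o['contact_force'],o['wrist_torque'],o['gripper_width'])
b=cv2.resize(p[60:210,160:320],None,fx=4,fy=4,interpolation=cv2.INTER_CUBIC)
cv2.imwrite('pics/e.png',b[...,::-1])
E
```

```text
[ 0.46763198 -0.11898485  0.21484796] [ 0.21980199  0.12714809 -1.37800206] [-0.1403722   0.04045605 -0.06456582] 0.6781687138283672
```

View pics/e.png

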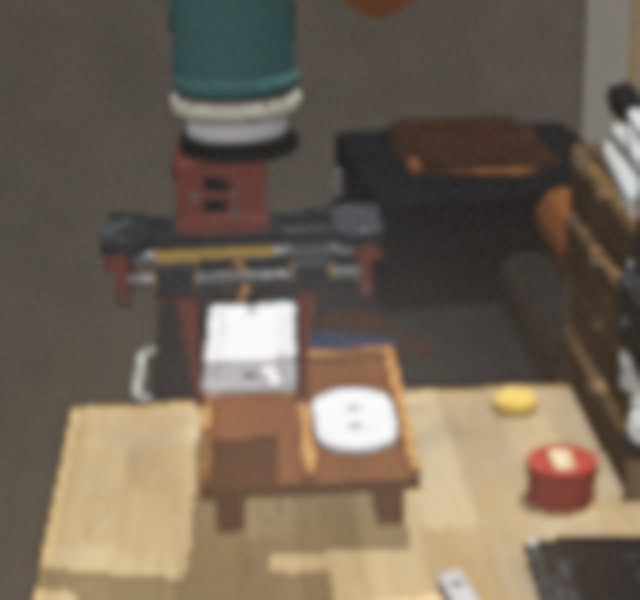

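The plate is held about level, at crop (250,345), and is clear of the tray. Next I'll turn it towards the stand's direction.

play_rows --plan '[[0.5,[0,0,-0.2],0.5],[0.5,[0,0,-0.2],1],[0.5,[0,0,0],1],[0.5,[0,0,0],1],[0.5,[0,0,0],1],[0.5,[0,0,0],1],[0.5,[0,0,0],1],[0.5,[0,0,0],1]]'

```text
t: 12.3
position: [0.4674, -0.1189, 0.2304]
tcp_rot: [0.87, 0.493, -0.0, -0.0]
contact_force: [-0.3, 0.6, -0.3]
gripper_width: 0.675
gripper_force: 59.9
```

play_rows --plan '[[0.5,[0,0,0],1],[0.5,[0,0,0],1],[0.5,[0,0,0],1],[0.5,[0,0,0],1],[0.5,[0,0,0],1],[0.5,[0,0,0],1],[0.5,[0,0,0],1],[0.5,[0,0,0],1]]'

```text
t: 13.3
position: [0.4674, -0.1189, 0.2304]
tcp_rot: [0.972, 0.234, -0.001, -0.0]
contact_force: [-0.5, 0.6, -1.2]
gripper_width: 0.672
gripper_force: 59.9
```

play_rows --plan '[[0.5,[0,0,0],1],[0.5,[0,0,0],1],[0.5,[0,0,0],1],[0.5,[0,0,0],1],[0.5,[0,0,0],0.7],[0.5,[0,0,0],0],[0.5,[0,0,0],0]]'

```text
t: 14.18
position: [0.4676, -0.119, 0.2305]
tcp_rot: [0.997, 0.074, -0.0, -0.0]
contact_force: [-0.3, 0.9, -1.2]
gripper_width: 0.677
gripper_force: 59.9
```

play_rows --plan '[[0.5,[-0.1,0.37,0],0],[0.5,[-0.2,0.8,0],0],[0.5,[-0.2,0.8,0],0],[0.5,[-0.2,0.8,0],0],[0.5,[-0.2,0.8,0],0],[0.5,[-0.2,0.6,0],0],[0.5,[-0.04,0.2,0],0],[0.5,[0,0,0],0]]'

```text
t: 15.18
position: [0.4481, -0.299, 0.2305]
tcp_rot: [0.997, 0.073, -0.0, -0.0]
contact_force: [0.8, -0.2, -1.7]
gripper_width: 0.672
gripper_force: 59.9
```

```bash
python3 - <<'E'
from h import *
p,d=cap('top')
o=get_obs();print(o['position'],o['tcp_rot'],o['gripper_width'])
P=pts('top',np.dstack(np.meshgrid(np.arange(512),np.arange(384))).reshape(-1,2),d=d.ravel()).reshape(384,512,3)
s=P[120:240,270:350].reshape(-1,3);c=p[120:240,270:350].reshape(-1,3)
h=cv2.cvtColor(c[None],cv2.COLOR_RGB2HSV)[0]
m=(s[:,2]>.12)&(s[:,2]<.2)&(s[:,0]>.47)&(h[:,1]<60)&(h[:,2]>130);q=s[m]
A=np.c_[q[:,:2]-q[:,:2].mean(0),np.ones(len(q))];print(m.sum(),q.mean(0),np.linalg.lstsq(A,q[:,2],rcond=None)[0],q.min(0),q.max(0))
r=cv2.minAreaRect((q[:,:2]*1000).astype(np.float32));print(r,cv2.boxPoints(r).tolist())
b=cv2.resize(p[150:240,270:360],None,fx=6,fy=6,interpolation=cv2.INTER_CUBIC)
cv2.imwrite('pics/f.png',b[...,::-1])
E
```

```text
[ 0.44814814 -0.2983054   0.230536  ] [ 9.97269707e-01  7.38443521e-02 -2.04892913e-04 -3.18672026e-04] 0.6724245562469436
633 [ 0.54518167 -0.28163003  0.17163284] [-0.00495225 -0.00075857  0.17163284] [ 0.48929087 -0.31530212  0.1636627 ] [ 0.5789715  -0.25378863  0.18070336]
((534.9776611328125, -287.7653503417969), (85.36251831054688, 60.25470733642578), 6.458032608032227) [[489.1786193847656, -262.6297607421875], [495.9558410644531, -322.50213623046875], [580.7767333984375, -312.90093994140625], [573.99951171875, -253.028564453125]]
```

View pics/f.png

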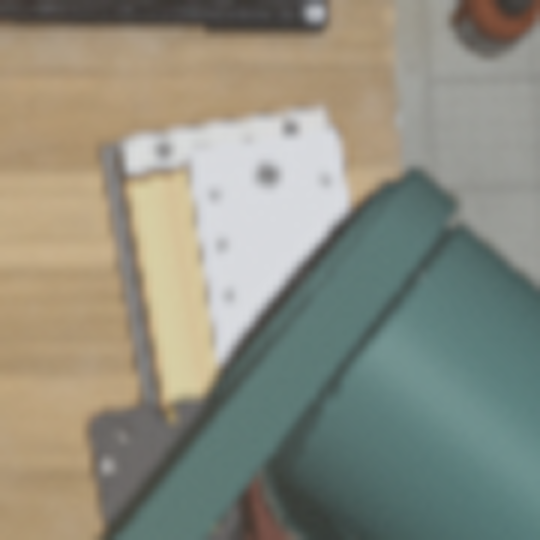

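The held plate is level (slope under 0.5°) and its direction matches the stand. It sits over the stand about 6 mm short of both stops. Lowering it now.

play_rows --plan '[[0.5,[0,0,0.5],0],[0.5,[0,0,0.8],0],[0.5,[0,0,0.7],0],[0.5,[0,0,0.4],0],[0.5,[0,0,0.2],0],[0.5,[0,0,0.2],0],[0.5,[0,0,0],0],[0.5,[0,0,0],0]]'

```text
t: 16.23
position: [0.4487, -0.2989, 0.1192]
tcp_rot: [0.997, 0.074, 0.0, 0.0]
contact_force: [0.9, -0.5, -0.7]
gripper_width: 0.674
gripper_force: 59.9
```

play_rows --plan '[[0.5,[0,0,0.04],0],[0.5,[0,0,0.04],0],[0.5,[0,0,0],0],[0.5,[0,0,0],0]]'

```text
t: 16.73
position: [0.4484, -0.2986, 0.1155]
tcp_rot: [0.997, 0.074, -0.0, 0.0]
contact_force: [0.2, 0.5, -1.1]
gripper_width: 0.674
gripper_force: 59.9
```

play_rows --plan '[[0.5,[0,0,0.05],0],[0.5,[0,0,0.05],0],[0.5,[0,0,0],0]]'

```text
t: 17.1
position: [0.4483, -0.2985, 0.1112]
tcp_rot: [0.997, 0.074, -0.0, -0.0]
contact_force: [0.6, -0.0, -2.0]
gripper_width: 0.675
gripper_force: 59.9
```

play_rows --plan '[[0.5,[0,0.05,0],0],[0.5,[0,0.05,0],0],[0.5,[0,0,0],0]]'

```text
t: 17.48
position: [0.4487, -0.302, 0.1113]
tcp_rot: [0.997, 0.074, -0.0, -0.001]
contact_force: [1.2, 4.2, -1.2]
gripper_width: 0.678
gripper_force: 59.7
```

The fence is touched (+y 4 N). Now towards the end stop.

play_rows --plan '[[0.5,[0.05,0,0],0],[0.5,[0.05,0,0],0],[0.5,[0,0,0],0]]'

```text
t: 17.85
position: [0.4524, -0.3014, 0.1112]
tcp_rot: [0.997, 0.074, -0.001, -0.001]
contact_force: [-2.8, 4.1, -1.6]
gripper_width: 0.673
gripper_force: 59.7
```

play_rows --plan '[[0.5,[0.04,0,0],0],[0.5,[0,0,0],0]]'

```text
t: 18.1
position: [0.4539, -0.3012, 0.1112]
tcp_rot: [0.997, 0.074, -0.001, -0.001]
contact_force: [-3.3, 4.4, -1.6]
gripper_width: 0.671
gripper_force: 59.7
```

play_rows --plan '[[0.5,[0.04,0,0],0],[0.5,[0,0,0],0]]'

```text
t: 18.35
position: [0.4555, -0.301, 0.1112]
tcp_rot: [0.997, 0.074, -0.001, -0.001]
contact_force: [-2.2, 3.2, -1.3]
gripper_width: 0.677
gripper_force: 59.7
```

play_rows --plan '[[0.5,[0.04,0,0],0],[0.5,[0,0,0],0]]'

```text
t: 18.6
position: [0.4559, -0.3008, 0.111]
tcp_rot: [0.997, 0.074, -0.002, -0.001]
contact_force: [-6.9, 1.3, -1.2]
gripper_width: 0.669
gripper_force: 59.7
```

Both stops are touched, within 1 mm or so of the predicted place. Next is lowering onto the top and releasing.

play_rows --plan '[[0.5,[-0.02,0,0.02],0],[0.5,[0,0,0.02],0],[0.5,[0,0,0],0]]'

```text
t: 18.98
position: [0.4558, -0.3009, 0.1096]
tcp_rot: [0.997, 0.074, -0.001, -0.001]
contact_force: [-4.4, 2.9, -1.1]
gripper_width: 0.673
gripper_force: 59.7
```

play_rows --plan '[[0.5,[0,0,0.02],0],[0.5,[0,0,0],0]]'

```text
t: 19.23
position: [0.4558, -0.301, 0.1089]
tcp_rot: [0.997, 0.074, -0.001, -0.001]
contact_force: [-5.4, 3.9, -0.7]
gripper_width: 0.676
gripper_force: 59.7
```

play_rows --plan '[[0.5,[0,0,0.03],0],[0.5,[0,0,0],0]]'

```text
t: 19.48
position: [0.4558, -0.3009, 0.1086]
tcp_rot: [0.997, 0.074, -0.001, -0.0]
contact_force: [-8.3, 5.0, 10.3]
gripper_width: 0.671
gripper_force: 59.7
```

play_rows --plan '[[0.5,[0,0,0.03],0],[0.5,[0,0,0],0]]'

```text
t: 19.73
position: [0.4557, -0.3009, 0.108]
tcp_rot: [0.997, 0.074, -0.001, -0.0]
contact_force: [-9.5, 6.0, 17.0]
gripper_width: 0.675
gripper_force: 59.7
```

It has seated (17 N on the top). Releasing and rising.

play_rows --plan '[[0.5,[0,0,-0.03],0],[0.28,[0,0,0],0],[0.2,[0,0,0],0],[0.1,[0,0,0],0],[0.1,[0,0,0],0],[0.1,[0,0,0],0]]' --grip_force 10

```text
t: 20.48
position: [0.457, -0.3015, 0.1079]
tcp_rot: [0.997, 0.074, 0.0, 0.0]
contact_force: [-0.5, -0.7, -0.1]
gripper_width: 0.901
gripper_force: 0.0
```

play_rows --plan '[[0.1,[0,0,-0.4],0],[0.1,[0,0,-1],0],[0.1,[0,0,-1],0],[0.1,[0,0,-1],0],[0.1,[-1,-1,-0.5],0],[0.1,[0,-1,0],0],[0.1,[0,-1,0],0],[0.1,[0,-1,0],0]]'

```text
t: 21.48
position: [0.3933, -0.148, 0.265]
tcp_rot: [0.997, 0.074, 0.001, 0.0]
contact_force: [0.7, 0.4, -0.2]
gripper_width: 0.902
gripper_force: 0.0
```

play_rows --plan '[[0.1,[0,-1,0],0],[0.1,[0,-1,0],0],[0.1,[0,-1,0],0],[0.1,[0,-1,0],0],[0.1,[0,-1,0],0],[0.1,[0,0,0],0]]'

```text
t: 22.22
position: [0.3634, 0.0505, 0.2646]
tcp_rot: [0.997, 0.076, 0.0, -0.0]
contact_force: [0.4, -0.6, -0.7]
gripper_width: 0.903
gripper_force: 0.0
```

```bash
python3 - <<'E'
from h import *
p=plate(z=.051,box=(270,150,350,260))
cv2.imwrite('pics/g.png',cv2.resize(p[150:250,260:360],None,fx=6,fy=6,interpolation=cv2.INTER_CUBIC)[...,::-1])
E
```

```text
((513.9548950195312, -292.83740234375), (178.4014434814453, 91.86336517333984), 8.404976844787598) [[419.0, -260.3999938964844], [432.3999938964844, -351.29998779296875], [608.9000244140625, -325.20001220703125], [595.5, -234.39999389648438]] [0.36401577 0.04939053 0.26461432]
```

View pics/g.png

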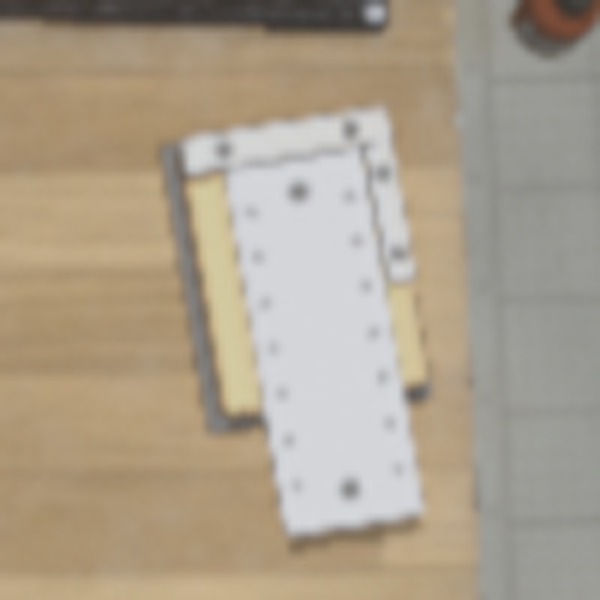

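The plate lies flat against the end stop (edge near crop (295,158)) and the side fence (edge near crop (375,210)). Its free end sticks out at the bottom, near (355,525), and the gripper is clear.

```bash
python3 -c "
from workcell import env
print(env.close_job())"
```

```text
the job is handed in; nothing more can be done
None
```

I slid the long plate out, gripped its end and laid it flat on the stand against both the end stop and the side fence, then handed the job in; the hand-in call gave no verdict.

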